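# Tug-check and turn over a weld carrier

### The arm

A 6-joint arm with a two-finger parallel gripper is mounted at the origin on the work surface. World frame = base frame: x ahead of the robot, y to its left, z up, the work surface at z = 0. Lengths are in mm, angles in rad, forces in N, time in s.
With the tool pointing down it reaches from about 300 to 825 mm from the base axis. Payload 5.4 kg.
Tool frame: the origin (TCP) lies between the finger pads; the fingertips stand 22 mm ahead of it and the grasp point (between the pads) lies 3 mm ahead of it; z points along the fingers, y is the line along which they close (so a half turn about z gives the same grasp; the last joint's range is limited). The gripper opens to 92 mm and grips with 3 to 60 N. Pads are 20 mm wide; open, the fingers measure 128 mm over their backs; the gripper's body (75 mm by 189 mm) begins 69 mm behind the grasp point.
Start: joints at [-1.312, 0.158, 1.597, -0, 1.386, -0.21], TCP at [259.769, -512.958, 236.601] pointing down, gripper open.
Joint ranges: [-2.91, 2.91], [-0.94, 2.29], [0.18, 2.7], [-1.29, 4.43], [0.17, 2.64], [-3, 3]. Speed limits (rad/s): [2.57, 2.57, 3.14, 3.14, 3.14, 3.14].

### API

Orientations are given as a unit quaternion [x, y, z, w].
In Python, from workcell import * gives the robot as it stands.
- The arm moves only by the tool carry_out, never from a script. Its argument "moves" is a list that holds one entry, the list of rows, each a list of 7 numbers: the shift along the world's x, y, z in cm, then the turn, a rotation vector about the world's x, y, z in degrees, then the finger opening in cm, from 0 to 9.19. In form: [[[x, y, z, wx, wy, wz, claw], ...]]. A call has 1 to 8 rows; each row shifts and turns the commanded pose from where the row before left it; what a row does not reach is not made up. A row lasts 1/8 s, in which the tool goes at most 62.5 mm and 10.7 degrees, less where a joint would pass 70% of its speed; a pose out of reach is approached as far as the arm can. A call with a gripper value outside its range is refused whole. The fingers move at their own pace and stop on an object; "squeeze" is the grip in N (left out, the last holds). Time passes only in rows, so rows that do not move let the fingers close. It gives the time, the measured TCP pose, the force, the opening and the grip force at its end, in the units of the state.
- get_state(): the state, without advancing time (a new reading comes with each control period).
- read_camera(name): name is "scene" or "top" or "wrist"; returns the picture (420x560x3 uint8, red, green, blue); there is no depth.
- camera_info(name): a dict with "fx", "fy", "cx", "cy" (pixels), "k1" (the pictures are not rectified: a ray, as slopes to the right and down, at radius r is drawn at 1 + k1 r^2 times it, then the intrinsics apply), "world_from_camera" (4x4, takes a point from camera to world coordinates). Camera axes: x right, y down, z forward; pixel columns grow to the right and rows downward; lengths in mm; the calibration is good to about 2 mm. A picture is of the moment at which its call begins: read the wrist's pose just before it. camera_info takes no time and is no camera call; for the wrist camera it gives the pose at the moment of the call.
- sign_off(): hands the job in; it is judged then, once.
The state is a dict: "time": time; "joint_positions": joint angles; "dq": joint speeds; "joint_efforts": joint torques, N m; "position": TCP position; "orientation": TCP orientation; "ft_force": force on the tool from outside, world axes, zero at the start; "moment": the same for the moment, N m; "finger_gap": opening from 0.0 (shut) to 1.0 (fully open); "finger_force": force on a finger pad.
Only numpy, scipy, OpenCV 4.12 (cv2) and the standard library are available. Lean on these libraries where they do the work, as an engineer would, in place of code of your own. Each camera call takes 0.05 s, during which the arm holds its last target. There are 200 camera calls.

### The job

The tacked strip is ready to be welded on its back. Take the carrier that holds the one long strip by its bar handle, first tug it straight out from its hinge, towards the robot, to confirm that its latch holds, then swing it over the hinge under control, without letting it drop, until it lies fully upside down on the far side, and let go. Leave the carrier with the three discs alone.

Things in the scene. Friction and masses are not known exactly. Their poses are not given: they have to be found in the camera images.
- strip_handle (a point): Middle of the bar handle of the carrier to turn: 50 x 110 x 6 mm plate with ONE long strip (28 x 100 mm), between two 70 mm posts on a bolted-down 170 mm base. Round steel bar, 10 mm thick, 80 mm clear between its legs, 39 mm clear of the plate, level, 55 mm above the table, on the robot's side. x axis: to the hinge axis, 115 mm away, same height; y: along bar and hinge; z: out of the plate's face.
- strip_turn (a joint): Angle of the strip carrier about its hinge, rad: 0 at the start, 1.57 bar straight above the hinge (170 mm above the table), 3.14 at its stop: upside down, bar 115 mm beyond the hinge, 55 mm above the table. Weighs about 0.45 kg; hinge nearly free: it falls if let go on the way. The bar travels a half circle of 115 mm radius and may turn between fingers that stay pointing down.
- strip_latch (a joint): How far the sprung latch gives, m: 0 at rest, grows as the bar is pulled straight away from the hinge (level, towards the robot), to a stop at 0.010. The spring takes 3 N to start, 0.8 N more for each mm, and draws the carrier back. A proper tug is 5 to 8 mm (about 7 to 10 N), kept for half a second, with the carrier still level.
- disc_handle (a point): Middle of the bar handle of the other carrier, built alike but carrying THREE round discs of 28 mm diameter in a row: not to be moved. Same axes as strip_handle. Either carrier may be the left one; both jigs face the robot to within about 15 degrees, 240 to 320 mm apart sideways.

How it is judged:
By the outcome, as a careful person would: the job done as asked, in the order asked, and still so for the second after the job is handed in, with the robot touching nothing.
It also fails if it takes over 51 s, if anything falls off the work surface, if the arm or the gripper's body presses on something with over 40 N, if the wrist force passes 120 N, or if a joint passes its speed limit or range.

## Working session

There is one attempt and no reset: what is moved stays moved. The work goes in short steps, Python scripts to look and compute and a tool call to move; the robot and the scene stay as the last step left them, time stands still between calls to the robot, and variables do not carry over. Pictures are saved under pics/ and viewed, at most 10 in all, crops included, and the job is handed in when it is done.

Besides the shell and the picture viewer there is one more tool, called after "Emit:" as name(argument=value, ...), one argument or row to a line, values as JSON. carry_out: Moves the arm, as the interface text tells. Its arguments: {"type":"object","properties":{"moves":{"type":"array","items":{"type":"array","items":{"type":"array","items":{"type":"number"}}}},"squeeze":{"type":"number"}},"required":["moves"]}

```bash
mkdir -p pics; ls
python3 - <<'E'
from workcell import *
import cv2
for n in ("top","scene"):
    cv2.imwrite(f"pics/{n}1.png",read_camera(n)[:,:,::-1]); print(n,camera_info(n))
s=get_state();print(s["time"],s["position"],s["orientation"])
E
```

```text
pics
top {'fx': 443.86455461056306, 'fy': 443.86455461056306, 'cx': 268.3005259341251, 'cy': 213.26878926657906, 'k1': -0.06233472888288351, 'world_from_camera': array([[-2.33059500e-02, -9.90745543e-01,  1.33716500e-01,
         4.08941517e+02],
       [-9.99628772e-01,  2.12061960e-02, -1.71059965e-02,
        -1.34130583e+01],
       [ 1.41120715e-02, -1.34065532e-01, -9.90871981e-01,
         7.41465976e+02],
       [ 0.00000000e+00,  0.00000000e+00,  0.00000000e+00,
         1.00000000e+00]])}
scene {'fx': 387.73157713858626, 'fy': 387.73157713858626, 'cx': 280.0642750659562, 'cy': 214.69006037257068, 'k1': -0.09639841113313838, 'world_from_camera': array([[ 5.95618252e-01,  5.85255099e-01, -5.50195753e-01,
         8.42898533e+02],
       [ 8.03189640e-01, -4.24376175e-01,  4.18080452e-01,
        -2.72500840e+02],
       [ 1.11937473e-02, -6.90927877e-01, -7.22837028e-01,
         5.73914076e+02],
       [ 0.00000000e+00,  0.00000000e+00,  0.00000000e+00,
         1.00000000e+00]])}
0.1 [ 259.61846218 -512.45099668  235.71592004] [ 9.72654242e-01  2.32256332e-01 -4.01633543e-05 -8.49031330e-04]
```

View pics/top1.png

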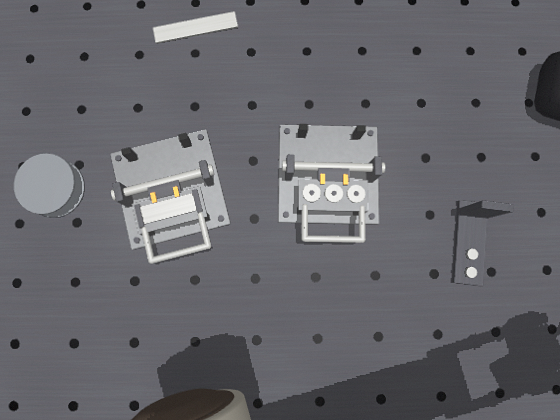

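View pics/scene1.png

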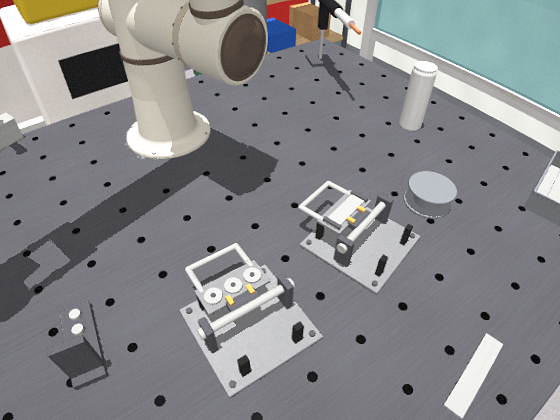

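The strip carrier is the image-left one in the top view: bar from (151,261) to (210,246), hinge rod from (122,193) to (205,171). The disc carrier is at the image centre, with its bar from (304,240) to (364,240).

```bash
cat > h.py <<'E'
from workcell import *
import cv2, numpy as np
from scipy.spatial.transform import Rotation as R
def w(ci,px,z):
    px=np.array(px,float)
    d=(px-[ci["cx"],ci["cy"]])/ci["fx"]; u=d.copy()
    for _ in range(20): u=d/(1+ci["k1"]*(u@u))
    M=ci["world_from_camera"]; r=M[:3,:3]@[u[0],u[1],1]
    return M[:3,3]+r*(z-M[2,3])/r[2]
E
python3 - <<'E'
from h import *
ci=camera_info("top")
p={k:w(ci,v,55) for k,v in dict(b0=(151,261),b1=(210,246),h0=(125,192),h1=(205,172),d0=(304,240),d1=(364,240)).items()}
for k in p: print(k,p[k].round(1))
m=(p["b0"]+p["b1"])/2; hm=p["h1"]-p["h0"]; b=p["b1"]-p["b0"]
print("mid",m,np.linalg.norm(b),"yaw bar",np.degrees(np.arctan2(b[0],-b[1])),np.degrees(np.arctan2(hm[0],-hm[1])))
n=np.array([-b[1],b[0],0]);n/=np.linalg.norm(n);n*=np.sign(n[0]);print("n",n,"dist",(p["h0"]-m)@n,(p["h1"]-m)@n)
s=get_state();Rm=R.from_quat(s["orientation"]).as_matrix();print(Rm.round(3))
ci=camera_info("wrist");print(np.linalg.inv(np.r_[np.c_[Rm,s["position"]],[[0,0,0,1]]])@ci["world_from_camera"])
E
```

```text
b0 [431.3 157.1  55. ]
b1 [452.5  66.   55. ]
h0 [540.2 199.5  55. ]
h1 [569.5  73.2  55. ]
d0 [458.6 -79.6  55. ]
d1 [ 456.4 -173.3   55. ]
mid [441.88299733 111.55733333  55.        ] 93.61287812363734 yaw bar 13.109730889303219 13.072223190043687
n [0.97393746 0.22681672 0.        ] dist 115.6967026181315 115.61182113452871
[[ 0.892  0.452 -0.   ]
 [ 0.452 -0.892  0.002]
 [ 0.    -0.002 -1.   ]]
[[-3.13912288e-04 -9.65340356e-01 -2.60994058e-01  7.34111713e+01]
 [ 9.99999883e-01 -2.07088455e-04 -4.36796948e-04  7.58010515e-02]
 [ 3.67608865e-04 -2.60994165e-01  9.65340308e-01 -1.49019193e+02]
 [ 0.00000000e+00  0.00000000e+00  0.00000000e+00  1.00000000e+00]]
```

Emit:
carry_out(
  moves=[
    [[1.52, 5.2, -0.3, 0, 0, 6.35, 3.6], [1.52, 5.2, -0.3, 0, 0, 6.35, 3.6], [1.52, 5.2, -0.3, 0, 0, 6.35, 3.6], [1.52, 5.2, -0.3, 0, 0, 6.35, 3.6], [1.52, 5.2, -0.3, 0, 0, 6.35, 3.6], [1.52, 5.2, -0.3, 0, 0, 6.35, 3.6], [1.52, 5.2, -0.3, 0, 0, 6.35, 3.6], [1.52, 5.2, -0.3, 0, 0, 6.35, 3.6]],
  ],
  squeeze=25,
)

```text
time: 1.1
position: [381.4, -95.2, 212.3]
orientation: [0.778, 0.628, 0.0, 0.0]
ft_force: [1.6, 0.4, 0.3]
finger_gap: 0.388
finger_force: 0.0
```

Emit:
carry_out(
  moves=[
    [[1.52, 5.2, -0.3, 0, 0, 6.35, 3.6], [1.52, 5.2, -0.3, 0, 0, 6.35, 3.6], [1.52, 5.2, -0.3, 0, 0, 6.35, 3.6], [1.52, 5.2, -0.3, 0, 0, 6.35, 3.6], [0, 0, 0, 0, 0, 0, 3.6], [0, 0, 0, 0, 0, 0, 3.6]],
  ],
)

```text
time: 1.85
position: [441.8, 110.8, 200.2]
orientation: [0.622, 0.783, -0.001, -0.0]
ft_force: [-0.1, 1.2, -0.8]
finger_gap: 0.39
finger_force: 0.0
```

Run:
```python
from h import *
ci=camera_info("wrist")
cv2.imwrite("pics/w1.png",read_camera("wrist")[:,:,::-1])
np.save("w1.npy",ci,allow_pickle=True)
s=get_state();Rm=R.from_quat(s["orientation"]).as_matrix();print(s["time"],s["position"],Rm.round(3),s["finger_gap"],s["ft_force"])
```

```text
1.9 [441.90757636 110.25381432 200.38320166] [[-0.225  0.974 -0.001]
 [ 0.974  0.225 -0.   ]
 [-0.    -0.001 -1.   ]] 0.39041124675262934 [-0.45226055 -1.02094568  0.18763312]
```

View pics/w1.png

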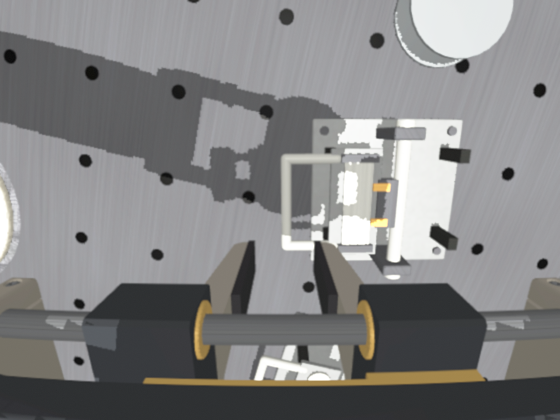

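The wrist view shows the one-strip carrier with its bar along column ~287 (rows 158 to 245) and the hinge rod near (404,150) to (394,260).

Run:
```python
from h import *
ci=np.load("w1.npy",allow_pickle=True).item()
p={k:w(ci,v,55) for k,v in dict(b0=(286.5,158),b1=(287.5,244),h0=(402,150),h1=(394,260)).items()}
for k in p: print(k,p[k].round(1))
n=np.array([.974,.227,0]);m=(p["b0"]+p["b1"])/2
print("mid",m, [(p[k]@n).round(1) for k in p], np.linalg.norm(p["b0"]-p["b1"]))
```

```text
b0 [432.9 159.5  55. ]
b1 [454.4  72.2  55. ]
h0 [541.6 193.2  55. ]
h1 [571.3  80.   55. ]
mid [443.65449761 115.8823114   55.        ] [np.float64(457.9), np.float64(459.0), np.float64(571.4), np.float64(574.6)] 89.9095310234452
```

Emit:
carry_out(
  moves=[
    [[0.15, 0.4, -3.0, 0, 0, 0, 3.6], [0, 0, -3.5, 0, 0, 0, 3.6], [0, 0, -3.5, 0, 0, 0, 3.6], [0, 0, -2.5, 0, 0, 0, 3.6], [0, 0, -1.7, 0, 0, 0, 3.6], [0, 0, 0, 0, 0, 0, 3.6], [0, 0, 0, 0, 0, 0, 3.6]],
  ],
)

```text
time: 2.78
position: [444.3, 114.3, 59.5]
orientation: [0.623, 0.782, 0.0, 0.001]
ft_force: [0.9, 0.4, 0.3]
finger_gap: 0.39
finger_force: 0.0
```

Emit:
carry_out(
  moves=[
    [[0, 0, 0, 0, 0, 0, 2.0], [0, 0, 0, 0, 0, 0, 1.5], [0, 0, 0, 0, 0, 0, 1.2], [0, 0, 0, 0, 0, 0, 0.5], [0, 0, 0, 0, 0, 0, 0.5], [0, 0, 0, 0, 0, 0, 0.5]],
  ],
  squeeze=25,
)

```text
time: 3.52
position: [442.7, 114.9, 58.4]
orientation: [0.622, 0.783, -0.001, -0.001]
ft_force: [-4.8, -1.6, 4.3]
finger_gap: 0.099
finger_force: 25.0
```

Run:
```python
from h import *
ci=camera_info("wrist")
cv2.imwrite("pics/w2.png",read_camera("wrist")[:,:,::-1])
s=get_state();print({k:np.round(s[k],2) for k in("time","position","orientation","ft_force","moment","finger_gap","finger_force")})
```

```text
{'time': np.float64(3.58), 'position': array([442.72, 114.96,  58.36]), 'orientation': array([ 0.62,  0.78, -0.  , -0.  ]), 'ft_force': array([-5.28, -1.87,  4.32]), 'moment': array([-0.32,  0.77,  0.02]), 'finger_gap': np.float64(0.1), 'finger_force': np.float64(25.0)}
```

View pics/w2.png

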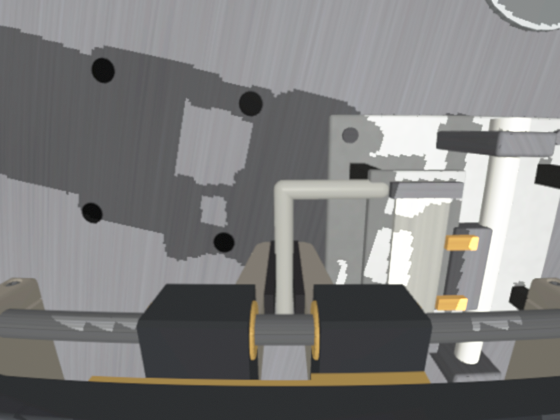

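The bar sits between the pads. The force shows about 5 N of inward preload. Next comes the tug, in stages.

Emit:
carry_out(
  moves=[
    [[-0.15, -0.03, 0.0, 0, 0, 0, 0.5], [-0.15, -0.04, 0, 0, 0, 0, 0.5], [-0.15, -0.03, 0, 0, 0, 0, 0.5], [-0.15, -0.04, 0, 0, 0, 0, 0.5], [0, 0, 0, 0, 0, 0, 0.5], [0, 0, 0, 0, 0, 0, 0.5]],
  ],
)

```text
time: 4.32
position: [439.2, 113.9, 59.2]
orientation: [0.622, 0.783, 0.001, 0.001]
ft_force: [5.7, 2.6, -2.3]
finger_gap: 0.098
finger_force: 25.0
```

Emit:
carry_out(
  moves=[
    [[-0.15, -0.035, 0, 0, 0, 0, 0.5], [-0.15, -0.035, 0, 0, 0, 0, 0.5], [0, 0, 0, 0, 0, 0, 0.5], [0, 0, 0, 0, 0, 0, 0.5]],
  ],
)

```text
time: 4.82
position: [437.0, 113.3, 59.6]
orientation: [0.622, 0.783, 0.002, 0.002]
ft_force: [8.3, 3.4, -2.2]
finger_gap: 0.098
finger_force: 25.0
```

Emit:
carry_out(
  moves=[
    [[0, 0, 0, 0, 0, 0, 0.5], [0, 0, 0, 0, 0, 0, 0.5], [0, 0, 0, 0, 0, 0, 0.5], [0, 0, 0, 0, 0, 0, 0.5], [0, 0, 0, 0, 0, 0, 0.5], [0, 0, 0, 0, 0, 0, 0.5]],
  ],
)

```text
time: 5.58
position: [436.9, 113.3, 59.5]
orientation: [0.622, 0.783, 0.002, 0.002]
ft_force: [7.5, 3.0, -2.3]
finger_gap: 0.098
finger_force: 25.0
```

Emit:
carry_out(
  moves=[
    [[0.15, 0.035, 0, 0, 0, 0, 0.5], [0.15, 0.035, 0, 0, 0, 0, 0.5], [0.15, 0.035, 0, 0, 0, 0, 0.5], [0.15, 0.035, 0, 0, 0, 0, 0.5], [0.1, 0.025, 0, 0, 0, 0, 0.5], [0.1, 0.025, 0, 0, 0, 0, 0.5], [0, 0, 0, 0, 0, 0, 0.5], [0, 0, 0, 0, 0, 0, 0.5]],
  ],
)

```text
time: 6.58
position: [442.6, 114.8, 58.6]
orientation: [0.622, 0.783, -0.0, -0.0]
ft_force: [1.5, 0.5, 1.6]
finger_gap: 0.099
finger_force: 25.0
```

Run:
```python
import numpy as np
t=np.radians(np.arange(33)*5.625)
P=np.c_[11.5*(1-np.cos(t))*.973,11.5*(1-np.cos(t))*.232,11.5*np.sin(t)]
Q=np.round(P,2);D=np.diff(Q,axis=0).round(2)
for i in range(4): print(D[8*i:8*i+8].tolist(), Q[8*i+8])
```

```text
[[0.05, 0.01, 1.13], [0.17, 0.04, 1.11], [0.26, 0.06, 1.1], [0.37, 0.09, 1.06], [0.47, 0.12, 1.02], [0.57, 0.13, 0.97], [0.65, 0.16, 0.91], [0.74, 0.17, 0.83]] [3.28 0.78 8.13]
[[0.81, 0.2, 0.76], [0.88, 0.21, 0.67], [0.94, 0.22, 0.58], [1.0, 0.24, 0.48], [1.03, 0.24, 0.38], [1.07, 0.26, 0.28], [1.08, 0.26, 0.16], [1.1, 0.26, 0.06]] [11.19  2.67 11.5 ]
[[1.1, 0.26, -0.06], [1.08, 0.26, -0.16], [1.07, 0.25, -0.28], [1.03, 0.25, -0.38], [0.99, 0.24, -0.48], [0.95, 0.22, -0.58], [0.88, 0.21, -0.67], [0.81, 0.19, -0.76]] [19.1   4.55  8.13]
[[0.74, 0.18, -0.83], [0.65, 0.16, -0.91], [0.57, 0.13, -0.97], [0.47, 0.11, -1.02], [0.37, 0.09, -1.06], [0.26, 0.06, -1.1], [0.17, 0.04, -1.11], [0.05, 0.02, -1.13]] [22.38  5.34  0.  ]
```

Emit:
carry_out(
  moves=[
    [[0.05, 0.01, 1.13, 0, 0, 0, 0.5], [0.17, 0.04, 1.11, 0, 0, 0, 0.5], [0.26, 0.06, 1.1, 0, 0, 0, 0.5], [0.37, 0.09, 1.06, 0, 0, 0, 0.5], [0.47, 0.12, 1.02, 0, 0, 0, 0.5], [0.57, 0.13, 0.97, 0, 0, 0, 0.5], [0.65, 0.16, 0.91, 0, 0, 0, 0.5], [0.74, 0.17, 0.83, 0, 0, 0, 0.5]],
  ],
)

```text
time: 7.58
position: [472.4, 122.1, 140.0]
orientation: [0.622, 0.783, -0.004, -0.003]
ft_force: [-13.4, -4.4, 8.4]
finger_gap: 0.098
finger_force: 25.0
```

Emit:
carry_out(
  moves=[
    [[-0.2, -0.05, 0.2, 0, 0, 0, 0.5], [0, 0, 0, 0, 0, 0, 0.5], [0.81, 0.2, 0.76, 0, 0, 0, 0.5], [0.88, 0.21, 0.67, 0, 0, 0, 0.5], [0.94, 0.22, 0.58, 0, 0, 0, 0.5]],
  ],
)

```text
time: 8.2
position: [499.9, 128.5, 163.6]
orientation: [0.622, 0.783, -0.001, -0.001]
ft_force: [-6.8, -2.4, 5.9]
finger_gap: 0.096
finger_force: 25.0
```

Emit:
carry_out(
  moves=[
    [[0.95, 0.22, 0.68, 0, 0, 0, 0.5], [1.03, 0.24, 0.43, 0, 0, 0, 0.5], [1.07, 0.26, 0.28, 0, 0, 0, 0.5], [1.08, 0.26, 0.16, 0, 0, 0, 0.5], [1.1, 0.26, 0.06, 0, 0, 0, 0.5]],
  ],
)

```text
time: 8.82
position: [553.2, 141.1, 178.6]
orientation: [0.622, 0.783, 0.0, 0.0]
ft_force: [-2.7, -0.5, 1.7]
finger_gap: 0.097
finger_force: 25.0
```

Emit:
carry_out(
  moves=[
    [[1.1, 0.26, -0.06, 0, 0, 0, 0.5], [1.08, 0.26, -0.16, 0, 0, 0, 0.5], [1.07, 0.25, -0.28, 0, 0, 0, 0.5], [1.03, 0.25, -0.38, 0, 0, 0, 0.5], [0.99, 0.24, -0.48, 0, 0, 0, 0.5]],
  ],
)

```text
time: 9.45
position: [605.3, 153.6, 163.9]
orientation: [0.622, 0.783, -0.0, -0.0]
ft_force: [-0.7, 0.5, 2.2]
finger_gap: 0.098
finger_force: 25.0
```

Emit:
carry_out(
  moves=[
    [[0.95, 0.22, -0.58, 0, 0, 0, 0.5], [0.88, 0.21, -0.67, 0, 0, 0, 0.5], [0.81, 0.19, -0.76, 0, 0, 0, 0.5], [0.74, 0.18, -0.83, 0, 0, 0, 0.5], [0.65, 0.16, -0.91, 0, 0, 0, 0.5], [0.57, 0.13, -0.97, 0, 0, 0, 0.5]],
  ],
)

```text
time: 10.2
position: [651.4, 164.5, 116.8]
orientation: [0.622, 0.783, 0.0, 0.0]
ft_force: [0.3, -0.3, 1.7]
finger_gap: 0.104
finger_force: 25.0
```

Emit:
carry_out(
  moves=[
    [[0.5, 0.12, -1.02, 0, 0, 0, 0.5], [0.4, 0.09, -1.06, 0, 0, 0, 0.5], [0.26, 0.06, -1.1, 0, 0, 0, 0.5], [0.1, 0.02, -0.6, 0, 0, 0, 0.5], [0.07, 0.02, -0.5, 0, 0, 0, 0.5], [0.03, 0.01, -0.5, 0, 0, 0, 0.5], [0, 0, 0, 0, 0, 0, 0.5]],
  ],
)

```text
time: 11.08
position: [665.6, 167.8, 69.9]
orientation: [0.622, 0.783, 0.001, 0.001]
ft_force: [5.7, 2.3, -0.3]
finger_gap: 0.095
finger_force: 25.0
```

Run:
```python
from h import *
a=read_camera("scene")[:,:,::-1]; b=read_camera("wrist")[:,:,::-1]
cv2.imwrite("pics/e1.png",np.vstack([cv2.resize(a[100:400,180:560],(760,600))[:0:],cv2.resize(a[120:330,220:500],(760,570))]))
s=get_state();print({k:np.round(s[k],2) for k in("time","position","ft_force","moment","finger_gap","finger_force")})
```

```text
{'time': np.float64(11.18), 'position': array([665.58, 167.76,  70.09]), 'ft_force': array([ 5.56,  1.95, -0.19]), 'moment': array([ 0.36, -0.98,  0.1 ]), 'finger_gap': np.float64(0.1), 'finger_force': np.float64(25.01)}
```

View pics/e1.png

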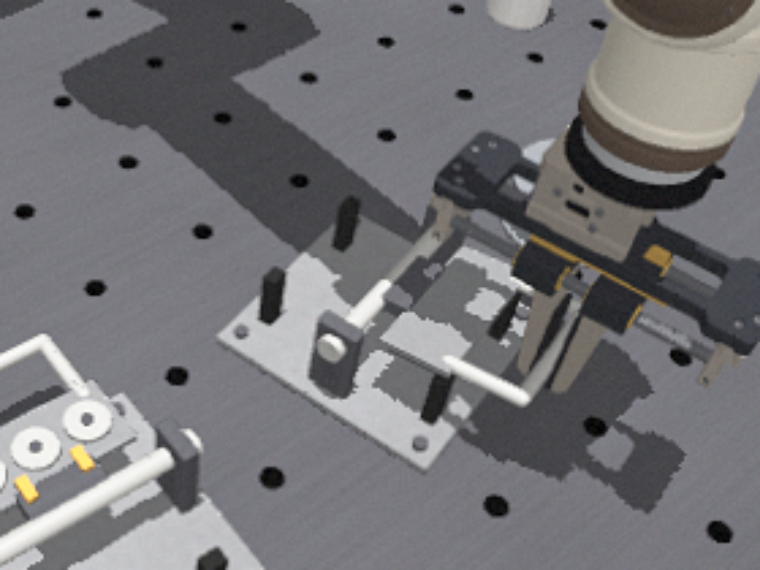

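The carrier is nearly flat on its far stops, with the bar still gripped. I'll lower it until it makes contact.

Emit:
carry_out(
  moves=[
    [[0.1, 0.02, -0.2, 0, 0, 0, 0.5], [0, 0, -0.25, 0, 0, 0, 0.5], [0, 0, -0.25, 0, 0, 0, 0.5], [0, 0, 0, 0, 0, 0, 0.5], [0, 0, 0, 0, 0, 0, 0.5]],
  ],
)

```text
time: 11.8
position: [666.1, 167.9, 62.6]
orientation: [0.622, 0.783, 0.001, 0.001]
ft_force: [6.3, 1.7, 0.4]
finger_gap: 0.099
finger_force: 25.0
```

Emit:
carry_out(
  moves=[
    [[0.05, 0.01, -0.2, 0, 0, 0, 0.5], [0, 0, 0, 0, 0, 0, 0.5], [0, 0, 0, 0, 0, 0, 0.5]],
  ],
)

```text
time: 12.18
position: [666.2, 167.9, 60.3]
orientation: [0.622, 0.783, 0.0, 0.0]
ft_force: [5.9, 1.8, -1.2]
finger_gap: 0.098
finger_force: 25.0
```

Emit:
carry_out(
  moves=[
    [[0.05, 0.01, -0.2, 0, 0, 0, 0.5], [0, 0, 0, 0, 0, 0, 0.5], [0, 0, 0, 0, 0, 0, 0.5]],
  ],
)

```text
time: 12.55
position: [666.3, 167.9, 58.0]
orientation: [0.622, 0.783, -0.0, -0.0]
ft_force: [4.9, 1.5, -0.9]
finger_gap: 0.099
finger_force: 25.0
```

Emit:
carry_out(
  moves=[
    [[0.03, 0.01, -0.15, 0, 0, 0, 0.5], [0, 0, 0, 0, 0, 0, 0.5], [0, 0, 0, 0, 0, 0, 0.5]],
  ],
)

```text
time: 12.92
position: [666.3, 168.0, 56.7]
orientation: [0.622, 0.783, -0.0, -0.0]
ft_force: [2.2, 0.5, 0.3]
finger_gap: 0.098
finger_force: 25.0
```

Emit:
carry_out(
  moves=[
    [[0.03, 0.01, -0.15, 0, 0, 0, 0.5], [0, 0, 0, 0, 0, 0, 0.5], [0, 0, 0, 0, 0, 0, 0.5]],
  ],
)

```text
time: 13.3
position: [666.4, 168.0, 56.0]
orientation: [0.622, 0.783, -0.001, -0.0]
ft_force: [-1.4, -0.7, 6.7]
finger_gap: 0.095
finger_force: 25.0
```

The z force has risen to 6.7 N, so it is on the stop. Now I'll release and lift clear.

Emit:
carry_out(
  moves=[
    [[0, 0, 0, 0, 0, 0, 1.4], [0, 0, 0, 0, 0, 0, 2.2], [0, 0, 0, 0, 0, 0, 3.4], [0, 0, 0, 0, 0, 0, 3.4], [0, 0, 0, 0, 0, 0, 3.4]],
  ],
)

```text
time: 13.92
position: [666.9, 168.1, 55.4]
orientation: [0.622, 0.783, -0.0, -0.0]
ft_force: [0.5, 0.5, 1.4]
finger_gap: 0.369
finger_force: 0.0
```

Emit:
carry_out(
  moves=[
    [[0, 0, 0.8, 0, 0, 0, 3.4], [0, 0, 2, 0, 0, 0, 3.4], [0, 0, 3, 0, 0, 0, 3.4], [0, 0, 3, 0, 0, 0, 3.4], [0, 0, 3, 0, 0, 0, 3.4], [0, 0, 2, 0, 0, 0, 3.4], [0, 0, 0, 0, 0, 0, 3.4], [0, 0, 0, 0, 0, 0, 3.4]],
  ],
)

```text
time: 14.92
position: [666.3, 168.1, 192.2]
orientation: [0.622, 0.783, -0.001, -0.001]
ft_force: [-0.2, -0.1, -0.5]
finger_gap: 0.369
finger_force: 0.0
```

Run:
```python
from h import *
a=read_camera("scene")[:,:,::-1]
cv2.imwrite("pics/e2.png",cv2.resize(a[120:330,220:500],(760,570)))
s=get_state();print({k:np.round(s[k],2) for k in("time","position","ft_force","finger_gap","finger_force")})
```

```text
{'time': np.float64(14.98), 'position': array([666.03, 168.06, 191.66]), 'ft_force': array([-0.38, -0.28,  0.31]), 'finger_gap': np.float64(0.37), 'finger_force': np.float64(0.0)}
```

View pics/e2.png

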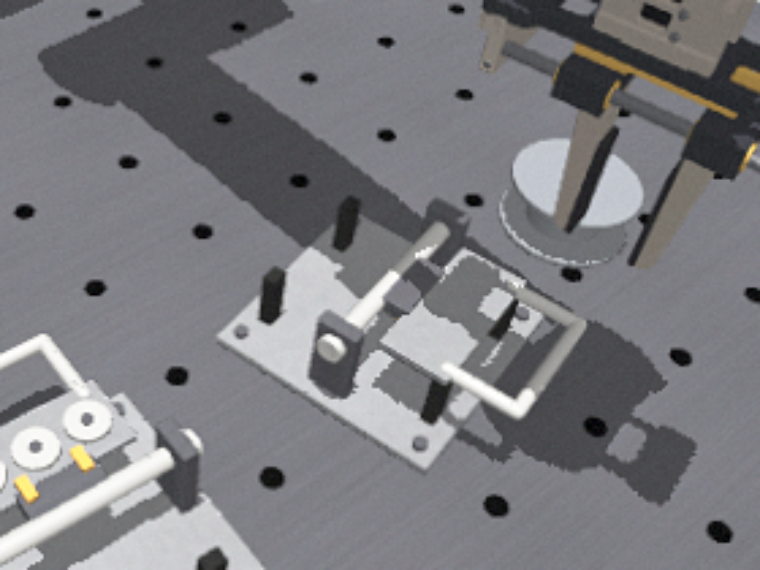

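The carrier lies flat upside down on its far stops, with its bar from about (520,410) to (580,325) in the crop. The gripper is clear and the disc carrier has not moved.

```bash
python3 -c "
from workcell import *
print(sign_off())"
```

```text
the job is handed in; nothing more can be done
None
```

The job is handed in: I tugged the strip carrier about 6 mm (roughly 8 N) for over half a second, swung it over in the grip until it lay upside down on its far stop, and let go; the disc carrier was not touched.

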